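# Cover the beaker and hold a probe through its guide

### The job

Set the loose cover gently onto the larger beaker so that it sits seated and level on the rim, and let go of it. Then lift the probe out of its stand and lower its stem through the guide hole in the cover without touching the cover or the beaker, until the tip is about halfway down inside the beaker. Finish while still holding the probe there: still, upright and centred in the guide hole; leave the small beaker, the white-lidded jar and the petri dish where they are.

Things in the scene. Friction and masses are not known exactly. Their poses are not given: they have to be found in the camera images.
- beaker_large: The larger clear glass beaker, loose, standing open on the worktop: 75 mm across, rim 92 mm above its underside, shows a shallow clear fill that offers no resistance, inside of the mouth at least 60 mm across, small pouring lip. Origin: centre of its underside; z is up along its axis.
- cover: Loose round white plastic cover, 0.1 kg, lying right way up on the worktop. From below: a locating plug 52 mm across, 8 mm deep (foot tapered), loose in the beaker's mouth; a plate 92 mm across, 4 mm thick, that rests on the rim; an upright guide bush 38 mm across, 34 mm tall, to grip. Origin: centre of the plug's underside, z up; seated it is 84 mm above the beaker's underside.
- guide_top (a point): Centre of the top of the cover's bush, on its axis, 46 mm above the cover's origin. Here the straight round guide hole opens, 24 mm in diameter, running down the axis right through bush, plate and plug. With the cover seated this point is 130 mm above the beaker's underside.
- stand: Probe stand, fixed to the worktop: dark round foot 84 mm across with an upright aluminium tube (26 mm across, black collar 32 mm across on top, bore 14 mm) whose top is 130 mm up. Origin: centre of the foot's underside, z up the tube's axis. Stand and cover stand on opposite sides (left, right) of the larger beaker, either way round.
- probe: Loose rigid probe, 0.09 kg: straight steel stem 10 mm in diameter, 120 mm long, below a round grey head 28 mm in diameter, 50 mm tall, to grip. It starts upright in the stand's tube, the head's shoulder on the tube's top, tip 10 mm above the worktop. Origin: tip of the stem, on the axis; z points to the head (shoulder at 120 mm, top at 170 mm).
- stem_mid (a point): Point on the probe's axis, halfway up the stem, 60 mm above the tip.
- beaker_small: Bystander: the smaller glass beaker, 57 mm across, 70 mm tall. Origin: centre of its underside.
- jar: Bystander: sample jar with a white screw lid, 58 mm across, 62 mm tall. Origin: centre of its underside.
- petri: Bystander: closed clear petri dish, 62 mm across, 14 mm tall. Origin: centre of its underside.

How it is judged (in metres and radians):
On the way:
1. The cover sits seated and level on the larger beaker and has been let go (horizontal distance between cover and beaker_large below 0.008 m and z of cover in the frame of beaker_large between 0.08 and 0.087 m and angle between each of cover, beaker_large's own z axis and vertical below 0.05 rad and contact force between the fingers and cover below 0.1 N), for 0.2 s.
At the end, for the whole second after the job is handed in: Cover seated on the large beaker (axes within 8 mm, plug underside 80-87 mm up, level to 0.05 rad), released. Probe held still in the fingers (under 20 mm/s), upright to 0.1 rad, tip 25-67 mm above the beaker's underside, mid stem within 4.5 mm of the hole's axis, touching neither (all of step 1 and horizontal distance between stem_mid and cover below 0.0045 m and angle between probe's own z axis and vertical below 0.1 rad and z of probe in the frame of beaker_large between 0.025 and 0.067 m and linear speed of probe below 0.02 m/s and contact force between the fingers and probe above 1 N and contact force between probe and cover below 0.2 N and contact force between probe and beaker_large below 0.2 N); the arm keeps its last pose, push and grip.
It fails at once if The probe touches the cover or the larger beaker (more than 0.3 N) (contact force between probe and cover above 0.3 N or contact force between probe and beaker_large above 0.3 N).
It fails at once if The cover is pressed or dropped hard on the larger beaker (over 35 N) (contact force between cover and beaker_large above 35 N).
It fails at once if The larger beaker is tipped (over 0.3 rad) (angle between beaker_large's own z axis and vertical above 0.3 rad).
It fails at once if The small beaker, the jar or the petri dish is moved by more than 25 mm (distance of any of beaker_small, jar, petri from where it was at the start of the episode above 0.025 m).
It also fails if it takes over 58 s, if anything falls off the work surface, if the arm or the gripper's body presses on something with over 40 N, if the wrist force passes 120 N, or if a joint passes its speed limit or range.

### The arm

A 6-joint arm with a two-finger parallel gripper is mounted at the origin on a cart in front of the work surface, level with it; the furniture and walls round the work are solid. World frame = base frame: x ahead of the robot, y to its left, z up, the work surface at z = 0. Lengths are in m, angles in degrees, forces in N, time in s.
With the tool pointing down it reaches from about 0.425 to 0.925 m from the base axis. Payload 12.5 kg.
Tool frame: the origin (TCP) lies at the very end of the fingers, on their centre line; the grasp point (between the pads) lies 19 mm behind it (ctrl.hold_point_z is the distance from the TCP to the grasp point, in m); z points along the fingers, y is the direction in which the jaws open and shut (so a half turn about z gives the same grasp; the last joint's range is limited). The gripper opens to 85 mm and grips with 20 to 120 N. Pads are 22 mm wide; open, the fingers measure 114 mm over their backs; the gripper's body (76 mm by 85 mm) begins 54 mm behind the grasp point. The pads swing forward as they close: fully open they stand 13 mm farther back than shut.
Start: joints at [-78.988, 28.126, 89.318, -0, 62.55, -6.05], TCP at [0.183, -0.598, 0.208] pointing down, gripper open.
Joint ranges: [-177.58, 177.58], [-47.91, 125.51], [2.72, 160], [-65.01, 245.01], [3.68, 167.84], [-153.87, 153.87]. Speed limits (degrees/s): [127.2, 127.2, 159.86, 180, 180, 180].

### API

Orientations are given as a 3x3 rotation matrix whose columns are the frame's x, y, z axes.
In Python, from workcell import status, cams, workorder, ctrl gives the robot as it stands.
- The arm moves only by the tool play_rows, never from a script. Its argument "moves" is a list of rows, each an object with "xyz": the shift along the tool's x, y, z in units of 30 mm (1.0 is 30 mm), a list of three; "rotation": the turn, a rotation vector about the tool's x, y, z in units of 5 degrees (1.0 is 5 degrees), a list of three; "hand": the opening, from 0 (shut) to 1 (fully open). A call has 1 to 20 rows; each row is the pose to reach, as a shift and turn from the pose commanded when the call began, along the tool's axes at that moment; what a row does not reach only later rows make up. A row lasts 1/10 s, in which the tool goes at most 50 mm and 8.59 degrees, less where a joint would pass 70% of its speed; a pose out of reach is approached as far as the arm can. A call with a gripper value outside its range is refused whole. The fingers move at their own pace and stop on an object; "grip_force" is the grip in N (left out, the last holds). Time passes only in rows, so rows that repeat a pose let the fingers close. It gives the time, the measured TCP pose, the force and the opening at its end, in the units of the state.
- status.state(): the state, without advancing time (a new reading comes with each control period).
- cams.capture(name): name is "scene" or "top" or "wrist"; returns a dict with "color" (400x640x3 uint8, red, green, blue), "fovy" (degrees; the focal length in pixels is half the picture's height over the tangent of half this angle, whatever the lens; pixels are square), "cx", "cy" (the principal point, pixels), "view" (4x4, takes a point from world to camera coordinates). Camera axes: x right, y down, z forward; pixel columns grow to the right and rows downward; lengths in m; the calibration is good to about 2 mm. A picture is of the moment at which its call begins. There is no depth.
- workorder.sign_off(): hands the job in, once; it reports no verdict.
The state is a dict: "clock": time; "qpos": joint angles; "joint_velocities": joint speeds; "effort": joint torques, N m; "eef_pos": TCP position; "eef_rot": TCP orientation; "contact_force": force on the tool from outside, world axes, zero at the start; "moment": the same for the moment, N m; "finger_gap": finger opening in m.
Only numpy, scipy, OpenCV 4.12 (cv2) and the standard library are available. Lean on these libraries where they do the work, as an engineer would, in place of code of your own. Each camera call takes 0.05 s, during which the arm holds its last target. There are 200 camera calls.

## Working session

There is one attempt and no reset: what is moved stays moved. The work goes in short steps, Python scripts to look and compute and a tool call to move; the robot and the scene stay as the last step left them, time stands still between calls to the robot, and variables do not carry over. Pictures are saved under pics/ and viewed, about 8 in all and at most 12, crops included, and the job is handed in when it is done.

Besides the shell and the picture viewer there is one more tool, called after "Request:" by a JSON object that holds its "method" and its "body", one argument or row to a line. play_rows: Moves the arm, as the interface text tells. Its arguments: {"type":"object","properties":{"moves":{"type":"array","items":{"type":"object","properties":{"xyz":{"type":"array","items":{"type":"number"}},"rotation":{"type":"array","items":{"type":"number"}},"hand":{"type":"number"}}}},"grip_force":{"type":"number"}},"required":["moves"]}

```bash
mkdir -p pics; ls; cat > h.py <<'E'
import numpy as np, cv2
from workcell import status, cams, workorder, ctrl
def cap(n,f=None):
    d=cams.capture(n); d['f']=d['color'].shape[0]/2/np.tan(np.radians(d['fovy'])/2)
    if f: cv2.imwrite('pics/'+f,d['color'][:,:,::-1])
    return d
def ray(d,u,v):
    V=np.array(d['view']); R=V[:3,:3]; c=-R.T@V[:3,3]
    r=R.T@np.array([(u-d['cx'])/d['f'],(v-d['cy'])/d['f'],1]); return c,r/np.linalg.norm(r)
def onz(d,u,v,z):
    c,r=ray(d,u,v); return c+r*(z-c[2])/r[2]
def proj(d,p):
    V=np.array(d['view']); q=V[:3,:3]@np.array(p)+V[:3,3]; return np.array([d['cx']+d['f']*q[0]/q[2],d['cy']+d['f']*q[1]/q[2]])
E
python3 - <<'E'
from h import *
for n in ['top','scene']:
    d=cap(n,n+'0.png'); c,_=ray(d,320,200); print(n,c,d['f'],d['cx'],d['cy'],np.round(d['view'],3).tolist())
s=status.state(); print(s['clock'],s['eef_pos'],np.round(s['eef_rot'],3),s['contact_force'],s['finger_gap'])
E
```

```text
pics
top [ 0.41218842 -0.00335468  1.27643477] 494.8764024815786 317.82969090916754 202.73487631587247 [[-0.018, -1.0, -0.007, 0.013], [-0.989, 0.019, -0.149, 0.598], [0.149, 0.004, -0.989, 1.201], [0.0, 0.0, 0.0, 1.0]]
scene [ 0.22838464 -0.441577    0.67935469] 362.59292133624723 319.1162018130972 199.658341205682 [[0.763, -0.646, -0.018, -0.447], [-0.481, -0.55, -0.682, 0.33], [0.431, 0.529, -0.731, 0.632], [0.0, 0.0, 0.0, 1.0]]
0.1 [ 0.18338056 -0.59727774  0.2073904 ] [[ 0.956  0.293 -0.   ]
 [ 0.293 -0.956  0.001]
 [ 0.    -0.001 -1.   ]] [-0.17695187 -0.05616161  0.72902494] 0.08541583313963579
```

View pics/top0.png

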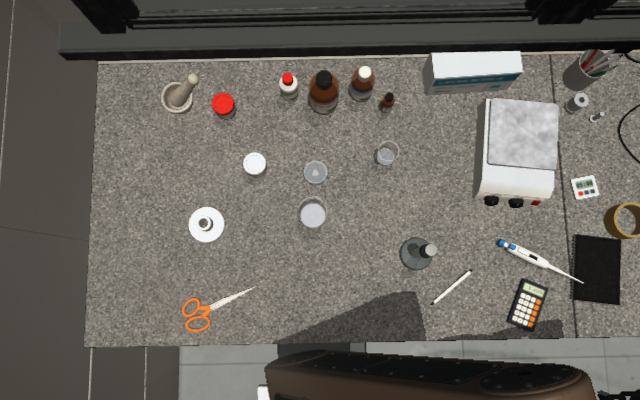

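View pics/scene0.png

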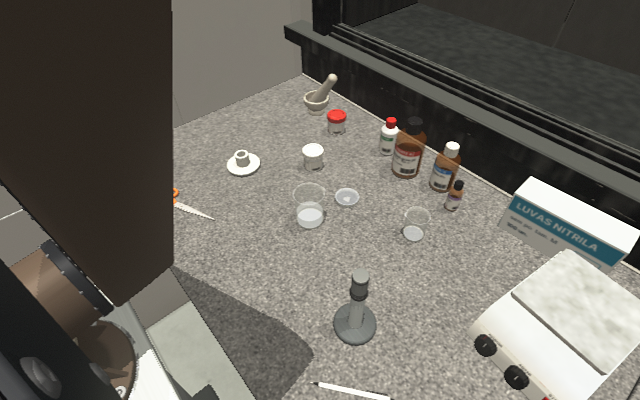

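Top view: cover at about (206,224), large beaker (312,214), stand foot (416,253) with probe head (431,250), small beaker (387,154), jar (254,164), petri (315,172). The scene view agrees with this. Next I'll measure with masks.

```bash
python3 - <<'E'
from h import *
d=cap('top'); s=cap('scene')
def blob(d,m,box):
    x0,y0,x1,y1=box; k=np.zeros(m.shape,np.uint8); k[y0:y1,x0:x1]=m[y0:y1,x0:x1]
    cs,_=cv2.findContours(k,cv2.RETR_EXTERNAL,cv2.CHAIN_APPROX_NONE); c=max(cs,key=cv2.contourArea)
    return cv2.fitEllipse(c)
g=cv2.cvtColor(d['color'],cv2.COLOR_RGB2GRAY); gs=cv2.cvtColor(s['color'],cv2.COLOR_RGB2GRAY)
e=blob(d,(g>190).astype(np.uint8),(180,200,235,250)); print('cover plate',e,onz(d,*e[0],.012))
e=blob(s,(gs>170).astype(np.uint8),(220,145,268,180)); print('cover scene (with bush)',e,onz(s,*e[0],.012))
e=blob(d,(g<75).astype(np.uint8),(390,230,450,280)); print('foot',e,onz(d,*e[0],.01))
e=blob(s,(gs<80).astype(np.uint8),(325,298,385,350)); print('foot s',e,onz(s,*e[0],.01))
rows=[]
for im,(x0,y0,x1,y1) in ((d,(280,185,345,245)),(d,(385,225,450,285)),(d,(175,195,240,255)),(s,(275,165,345,235)),(s,(325,260,385,350)),(s,(220,140,270,185))):
    rows.append(cv2.resize(im['color'][y0:y1,x0:x1,::-1],(264,264),interpolation=cv2.INTER_CUBIC))
cv2.imwrite('pics/z.png',np.vstack([np.hstack(rows[:3]),np.hstack(rows[3:])]))
E
```

```text
cover plate ((205.90916442871094, 223.99197387695312), (33.88322830200195, 35.02023696899414), 48.073883056640625) [0.55337662 0.29090661 0.012     ]
cover scene (with bush) ((242.51797485351562, 162.2424774169922), (23.671371459960938, 32.734317779541016), 82.40884399414062) [0.55256367 0.29251033 0.012     ]
foot ((418.5582275390625, 249.72511291503906), (13.13741397857666, 23.360069274902344), 104.197265625) [ 0.47727621 -0.25223561  0.01      ]
foot s ((358.5, 299.08062744140625), (3.090308427810669, 12.589306831359863), 90.0) [ 0.50601708 -0.21727591  0.01      ]
```

View pics/z.png

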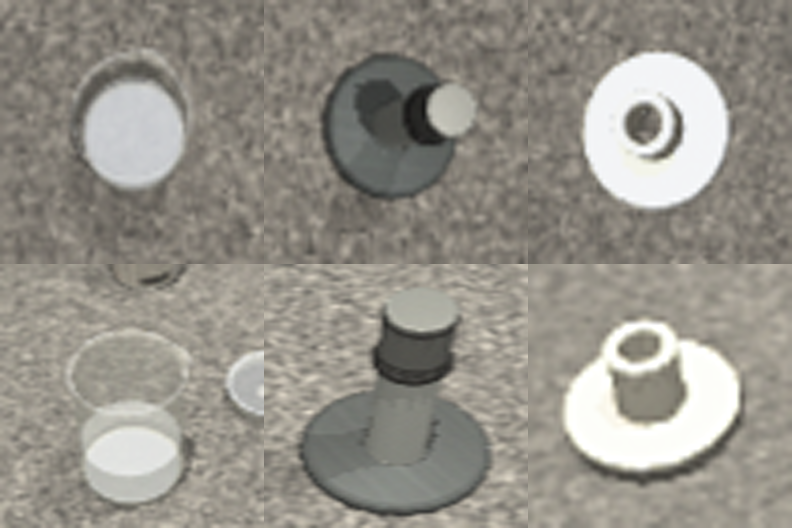

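Crops: the beaker rim is clear in the scene view, ellipse centre about (309.1,193.5). In the top view the foot centre is about (416,253.4) and the head top about (431.3,249.8). The cover lies flat with its bush up.

```bash
python3 - <<'E'
from h import *
d=cap('top'); s=cap('scene')
print('foot',onz(d,415.9,253.4,.008),'headtop',onz(d,431.3,249.8,.18),'headtop scene',onz(s,325+(421-264)*60/264,260+(311-264)*90/264,.18))
print('rim s',onz(s,309.1,193.5,.092))
for z in(.02,.03,.04): print(z,onz(d,312.7,215.7,z), onz(s,275+133*70/264,165+(449-264)*70/264,z))
print('rim top L,R',onz(d,297.7,214,.092),onz(d,326.3,214,.092),'far',onz(d,312,185+50*60/264,.092))
print('bush top',onz(d,175+(648-528)*65/264,195+125*60/264,.046),onz(s,220+(641-528)*50/264,140+(348-264)*45/264,.046))
st=status.state(); print(st['clock'],st['qpos'])
E
```

```text
foot [ 0.46817306 -0.24540795  0.008     ] headtop [ 0.46784661 -0.24687514  0.18      ] headtop scene [ 0.46578175 -0.24826155  0.18      ]
rim s [0.56969001 0.01309385 0.092     ]
0.02 [0.56855483 0.01582869 0.02      ] [0.57033209 0.01378533 0.02      ]
0.03 [0.5673103  0.01567601 0.03      ] [0.565146   0.00687915 0.03      ]
0.04 [0.56606578 0.01552333 0.04      ] [ 5.59959908e-01 -2.70365934e-05  4.00000000e-02]
rim top L,R [0.56442463 0.05085074 0.092     ] [ 0.56309065 -0.01813999  0.092     ] far [0.60686342 0.01562967 0.092     ]
bush top [0.55111233 0.28643478 0.046     ] [0.55128151 0.28518145 0.046     ]
0.3 [-7.89863007e+01  2.81416994e+01  8.93283554e+01 -1.35002767e-03
  6.25499750e+01 -6.05118013e+00]
```

Request:
{"method": "play_rows", "body": {
  "moves": [
    {"xyz": [0,0,-2.4],"rotation": [0,0,0],"hand": 1},
    {"xyz": [0,0,-2.4],"rotation": [0,0,0],"hand": 1},
    {"xyz": [15,-12.75,-2.4],"rotation": [0,0,-5],"hand": 1},
    {"xyz": [15,-12.75,-2.4],"rotation": [0,0,-5],"hand": 1},
    {"xyz": [15,-12.75,-2.4],"rotation": [0,0,-8],"hand": 1},
    {"xyz": [15,-12.75,-2.4],"rotation": [0,0,-8],"hand": 1},
    {"xyz": [15,-12.75,-2.4],"rotation": [0,0,-11],"hand": 1},
    {"xyz": [15,-12.75,-2.4],"rotation": [0,0,-11],"hand": 1},
    {"xyz": [15,-12.75,-2.4],"rotation": [0,0,-14.6],"hand": 1},
    {"xyz": [15,-12.75,-2.4],"rotation": [0,0,-14.6],"hand": 1},
    {"xyz": [15,-12.75,-2.4],"rotation": [0,0,-14.6],"hand": 1},
    {"xyz": [15,-12.75,-2.4],"rotation": [0,0,-14.6],"hand": 1},
    {"xyz": [20.4,-24.64,-1.42],"rotation": [0,0,-14.6],"hand": 1},
    {"xyz": [20.4,-24.64,-1.42],"rotation": [0,0,-14.6],"hand": 1},
    {"xyz": [20.4,-24.64,-1.42],"rotation": [0,0,-14.6],"hand": 1},
    {"xyz": [20.4,-24.64,-1.42],"rotation": [0,0,-14.6],"hand": 1},
    {"xyz": [20.4,-24.64,-1.42],"rotation": [0,0,-14.6],"hand": 1},
    {"xyz": [20.4,-24.64,-1.42],"rotation": [0,0,-14.6],"hand": 1},
    {"xyz": [20.4,-24.64,-1.42],"rotation": [0,0,-14.6],"hand": 1},
    {"xyz": [20.4,-24.64,-1.42],"rotation": [0,0,-14.6],"hand": 1}
  ]
}}

```text
clock: 2.3
eef_pos: [0.5357, 0.2166, 0.2551]
eef_rot: [[-0.001, 1.0, 0.0], [1.0, 0.001, -0.0], [-0.0, 0.0, -1.0]]
contact_force: [0.6, -1.4, 0.3]
finger_gap: 0.0855
```

Request:
{"method": "play_rows", "body": {
  "moves": [
    {"xyz": [1,0.2,0],"rotation": [0,0,0],"hand": 0.8},
    {"xyz": [1,0.2,0],"rotation": [0,0,0],"hand": 0.8},
    {"xyz": [1,0.2,0],"rotation": [0,0,0],"hand": 0.8},
    {"xyz": [1,0.2,0],"rotation": [0,0,0],"hand": 0.8}
  ]
}}

```text
clock: 2.7
eef_pos: [0.5416, 0.2435, 0.2552]
eef_rot: [[-0.0, 1.0, -0.0], [1.0, 0.0, -0.0], [-0.0, -0.0, -1.0]]
contact_force: [0.0, 0.5, 0.4]
finger_gap: 0.0681
```

```bash
python3 - <<'E'
from h import *
w=cap('wrist','w1.png'); s=status.state(); print(s['eef_pos'],s['qpos'],s['finger_gap']); c,_=ray(w,320,200); print(c,np.round(w['view'],3).tolist(), proj(w,[.552,.289,.046]))
E
```

```text
[0.54168152 0.24327931 0.25536364] [ 1.78204712e+01  2.30702608e+01  9.03017451e+01 -1.50038874e-02
  6.66235833e+01  1.78284334e+01] 0.06827851051518652
[0.54229432 0.32280871 0.42216538] [[1.0, 0.0, 0.0, -0.543], [0.0, -0.951, 0.309, 0.176], [0.0, -0.309, -0.951, 0.501], [0.0, 0.0, 0.0, 1.0]] [325.27318093 137.55505249]
```

View pics/w1.png

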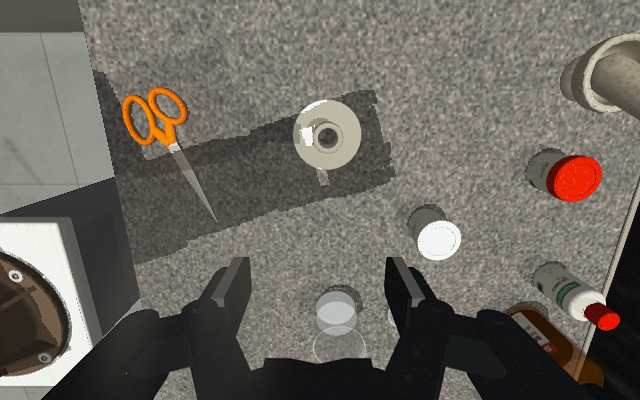

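Wrist view: cover plate about (327,135), bush hole about (327,138). The fingers and large beaker are at the bottom of the frame.

```bash
python3 - <<'E'
from h import *
w=cap('wrist'); g=cv2.cvtColor(w['color'],cv2.COLOR_RGB2GRAY)
b=cv2.medianBlur(g,5); m=(b>130).astype(np.uint8); k=np.zeros_like(m); k[92:175,285:368]=m[92:175,285:368]
k=cv2.morphologyEx(k,cv2.MORPH_OPEN,np.ones((5,5)))
cs,_=cv2.findContours(k,cv2.RETR_CCOMP,cv2.CHAIN_APPROX_NONE)
for c in cs:
    if len(c)>15 and cv2.contourArea(c)>60:
        e=cv2.fitEllipse(c); print(cv2.contourArea(c),np.round(e[0],1),np.round(e[1],1),onz(w,*e[0],.012)[:2],onz(w,*e[0],.046)[:2])
h=cv2.HoughCircles(b[92:175,285:368],cv2.HOUGH_GRADIENT,1,3,param1=80,param2=14,minRadius=6,maxRadius=40)
if h is not None:
    for x,y,r in h[0][:6]: print('hough',x+285,y+92,r)
print(w['f'])
cv2.imwrite('pics/w1z.png',cv2.resize(w['color'][92:175,285:368,::-1],(498,498),interpolation=cv2.INTER_CUBIC))
E
```

```text
3771.0 [326.5 133.8] [66.2 73.6] [0.55464748 0.29060373] [0.55363225 0.29325468]
342.0 [327.4 137.6] [20.8 21.1] [0.55589126 0.28576305] [0.55477297 0.28881511]
hough 326.5 133.5 33.8
hough 327.5 137.5 10.3
hough 331.5 140.5 27.1
hough 332.5 128.5 27.1
hough 333.5 124.5 23.5
hough 319.5 146.5 20.7
301.18221491818986
```

View pics/w1z.png

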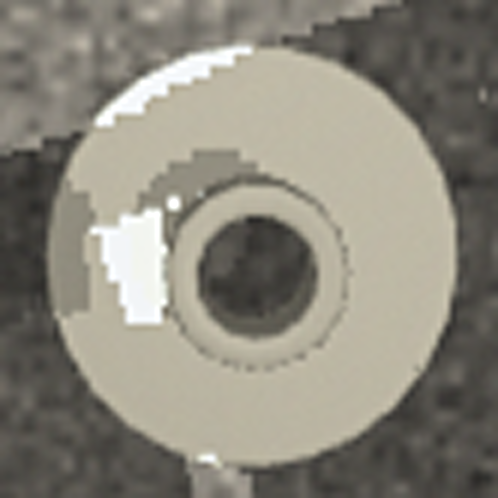

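Cropped view: bush and hole are concentric, with the centre near (328,138). The plate centre agrees to about 1 mm, giving the cover at (0.5545, 0.289). Grasping it now.

Request:
{"method": "play_rows", "body": {
  "moves": [
    {"xyz": [1.53,0.43,0],"rotation": [0,0,0],"hand": 0.8},
    {"xyz": [1.53,0.43,3],"rotation": [0,0,0],"hand": 0.8},
    {"xyz": [1.53,0.43,5],"rotation": [0,0,0],"hand": 0.8},
    {"xyz": [1.53,0.43,5],"rotation": [0,0,0],"hand": 0.8},
    {"xyz": [1.53,0.43,6],"rotation": [0,0,0],"hand": 0.8},
    {"xyz": [1.53,0.43,6.8],"rotation": [0,0,0],"hand": 0.8},
    {"xyz": [1.53,0.43,7.4],"rotation": [0,0,0],"hand": 0.8},
    {"xyz": [1.53,0.43,7.9],"rotation": [0,0,0],"hand": 0.8},
    {"xyz": [1.53,0.43,7.9],"rotation": [0,0,0],"hand": 0.8},
    {"xyz": [1.53,0.43,7.9],"rotation": [0,0,0],"hand": 0.8}
  ]
}}

```text
clock: 3.8
eef_pos: [0.555, 0.29, 0.0187]
eef_rot: [[-0.001, 1.0, 0.001], [1.0, 0.001, 0.0], [0.0, 0.001, -1.0]]
contact_force: [-0.1, 0.4, -0.3]
finger_gap: 0.0684
```

Request:
{"method": "play_rows", "body": {
  "grip_force": 30,
  "moves": [
    {"xyz": [0,0,0],"rotation": [0,0,0],"hand": 0.35},
    {"xyz": [0,0,0],"rotation": [0,0,0],"hand": 0.35},
    {"xyz": [0,0,0],"rotation": [0,0,0],"hand": 0.35},
    {"xyz": [0,0,0],"rotation": [0,0,0],"hand": 0.35},
    {"xyz": [0,0,0],"rotation": [0,0,0],"hand": 0.35},
    {"xyz": [0,0,0],"rotation": [0,0,0],"hand": 0.35},
    {"xyz": [0,0,0],"rotation": [0,0,0],"hand": 0.35}
  ]
}}

```text
clock: 4.5
eef_pos: [0.5549, 0.2905, 0.0192]
eef_rot: [[-0.001, 1.0, 0.001], [1.0, 0.001, 0.0], [0.0, 0.001, -1.0]]
contact_force: [-1.8, -0.1, 5.9]
finger_gap: 0.0349
```

Request:
{"method": "play_rows", "body": {
  "moves": [
    {"xyz": [0,0,0],"rotation": [0,0,0],"hand": 0.2},
    {"xyz": [0,0,0],"rotation": [0,0,0],"hand": 0.2},
    {"xyz": [0,0,-0.3],"rotation": [0,0,0],"hand": 0.2},
    {"xyz": [0,0,-0.7],"rotation": [0,0,0],"hand": 0.2},
    {"xyz": [0,0,-1.0],"rotation": [0,0,0],"hand": 0.2},
    {"xyz": [0,0,-1.0],"rotation": [0,0,0],"hand": 0.2}
  ]
}}

```text
clock: 5.1
eef_pos: [0.5553, 0.2905, 0.05]
eef_rot: [[-0.001, 1.0, 0.003], [1.0, 0.001, 0.001], [0.001, 0.003, -1.0]]
contact_force: [-0.4, 0.8, -0.7]
finger_gap: 0.0345
```

```bash
python3 - <<'E'
from h import *
a=cap('wrist'); b=cap('scene'); s=status.state(); print(s['contact_force'],s['finger_gap'],s['eef_pos'])
cv2.imwrite('pics/g1.png',np.hstack([cv2.resize(a['color'][150:400,180:480],(480,400)),cv2.resize(b['color'][110:210,190:270],(320,400),interpolation=cv2.INTER_CUBIC)])[:,:,::-1])
E
```

```text
[-1.07157726 -0.67765296 -1.51757482] 0.03458285868337413 [0.55461614 0.29026337 0.04854285]
```

View pics/g1.png

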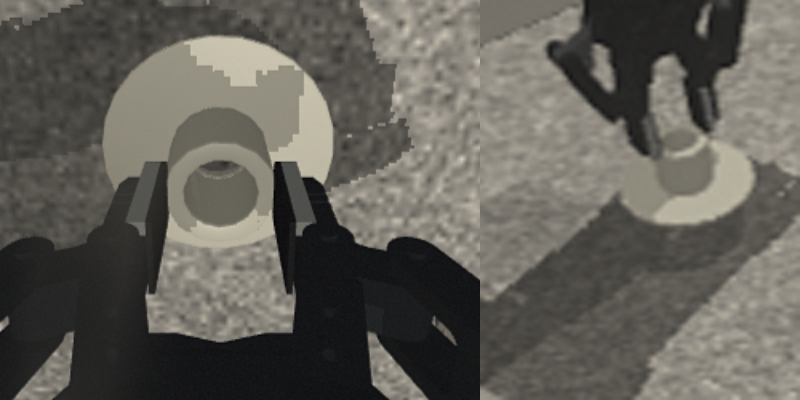

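The cover is gripped and lifted, level in both views (wrist: bush between the pads). I'll carry it high past the beaker to look at the mouth with the wrist camera.

Request:
{"method": "play_rows", "body": {
  "moves": [
    {"xyz": [0,0,-1.2],"rotation": [0,0,0],"hand": 0.2},
    {"xyz": [0,0,-2.4],"rotation": [0,0,0],"hand": 0.2},
    {"xyz": [0,0,-3.6],"rotation": [0,0,0],"hand": 0.2},
    {"xyz": [-0.5,0,-5],"rotation": [0,0,0],"hand": 0.2},
    {"xyz": [-1.5,0.1,-6],"rotation": [0,0,0],"hand": 0.2},
    {"xyz": [-2.7,0.2,-6.3],"rotation": [0,0,0],"hand": 0.2},
    {"xyz": [-3.9,0.3,-6.3],"rotation": [0,0,0],"hand": 0.2},
    {"xyz": [-5.1,0.4,-6.3],"rotation": [0,0,0],"hand": 0.2},
    {"xyz": [-6.3,0.5,-6.3],"rotation": [0,0,0],"hand": 0.2},
    {"xyz": [-7.5,0.5,-6.3],"rotation": [0,0,0],"hand": 0.2},
    {"xyz": [-8.7,0.5,-6.3],"rotation": [0,0,0],"hand": 0.2},
    {"xyz": [-9.9,0.5,-6.3],"rotation": [0,0,0],"hand": 0.2},
    {"xyz": [-10.8,0.5,-6.3],"rotation": [0,0,0],"hand": 0.2},
    {"xyz": [-11.4,0.5,-6.3],"rotation": [0,0,0],"hand": 0.2},
    {"xyz": [-11.7,0.5,-6.3],"rotation": [0,0,0],"hand": 0.2},
    {"xyz": [-11.7,0.5,-6.3],"rotation": [0,0,0],"hand": 0.2},
    {"xyz": [-11.7,0.5,-6.3],"rotation": [0,0,0],"hand": 0.2},
    {"xyz": [-11.7,0.5,-6.3],"rotation": [0,0,0],"hand": 0.2}
  ]
}}

```text
clock: 7.0
eef_pos: [0.5699, -0.0598, 0.2371]
eef_rot: [[-0.002, 1.0, -0.0], [1.0, 0.002, 0.0], [0.0, -0.0, -1.0]]
contact_force: [-0.7, -0.5, -0.4]
finger_gap: 0.0346
```

```bash
python3 - <<'E'
from h import *
w=cap('wrist'); s=status.state(); print(s['clock'],s['contact_force'],s['finger_gap'],s['eef_pos'],np.round(s['eef_rot'],4))
p=proj(w,[.5685,.0145,.092]); print(p)
# predicted rim circle as overlay-free crop, offset printed
u,v=int(p[0])-80,max(int(p[1])-60,0); print('crop',u,v)
cv2.imwrite('pics/b1.png',cv2.resize(w['color'][v:v+120,u:u+160,::-1],(800,600),interpolation=cv2.INTER_CUBIC))
E
```

```text
7.05 [-0.63949504 -0.03099598 -0.35519093] 0.03475706606150625 [ 0.56997312 -0.05979933  0.23718138] [[-0.0022  1.      0.    ]
 [ 1.      0.0022  0.    ]
 [ 0.      0.     -1.    ]]
[315.29054079 113.91030143]
crop 235 53
```

View pics/b1.png

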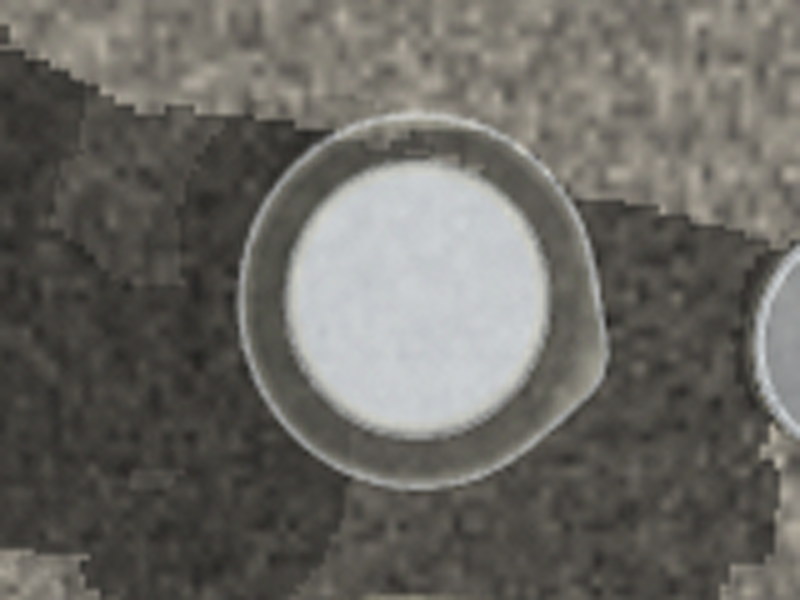

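Wrist crop: rim circle centre about (418,300) in the crop, i.e. pixel (318.6,113.1), with the pouring lip at right. Next I check the wrist camera's bias against the held bush.

```bash
python3 - <<'E'
from h import *
w=cap('wrist'); s=status.state(); t=s['eef_pos']
print('rim',onz(w,318.6,113.1,.092))
# rim edge points -> world at z=.092, circle fit
P=[(240,300),(420,112),(417,489),(262,205),(265,400),(335,130),(340,470),(500,133),(500,468)]
Q=np.array([onz(w,235+a/5,53+b/5,.092)[:2] for a,b in P])
A=np.c_[2*Q,np.ones(len(Q))]; c=np.linalg.lstsq(A,(Q**2).sum(1),rcond=None)[0]; r=np.sqrt(c[2]+c[0]**2+c[1]**2); print('circle',c[:2],r,np.round(np.linalg.norm(Q-c[:2],axis=1)-r,4))
b=np.array([t[0],t[1]-.001,t[2]-.019+.046]); p=proj(w,b); print('bush pred',p)
g=cv2.cvtColor(w['color'],cv2.COLOR_RGB2GRAY); x,y=int(p[0])-50,int(p[1])-50
h=cv2.HoughCircles(cv2.medianBlur(g[y:y+100,x:x+100],3),cv2.HOUGH_GRADIENT,1,5,param1=60,param2=14,minRadius=15,maxRadius=45)
for q in (h[0][:6] if h is not None else []):
    print('hough',q[0]+x,q[1]+y,q[2],onz(w,q[0]+x,q[1]+y,b[2])-b)
E
```

```text
rim [0.57180217 0.01524529 0.092     ]
circle [0.57184821 0.01403228] 0.03572087773548253 [-0.0004 -0.0001  0.0001  0.0001  0.0001  0.0004  0.     -0.0002  0.    ]
bush pred [315.9556886  269.76737206]
hough 317.5 276.5 37.8 [ 0.00081838 -0.00401353  0.        ]
hough 316.5 283.5 33.3 [ 0.00029468 -0.00825635  0.        ]
hough 323.5 274.5 40.0 [ 0.00397926 -0.00280839  0.        ]
hough 311.5 277.5 38.9 [-0.0023548  -0.00462113  0.        ]
hough 318.5 288.5 32.2 [ 0.00137005 -0.01132725  0.        ]
hough 322.5 267.5 28.7 [0.00342181 0.00134451 0.        ]
```

Request:
{"method": "play_rows", "body": {
  "moves": [
    {"xyz": [1,0.02,0],"rotation": [0,0,0],"hand": 0.2},
    {"xyz": [2,0.02,0],"rotation": [0,0,0],"hand": 0.2},
    {"xyz": [2.52,0.02,0],"rotation": [0,0,0],"hand": 0.2},
    {"xyz": [2.52,0.02,1],"rotation": [0,0,0],"hand": 0.2},
    {"xyz": [2.52,0.02,2],"rotation": [0,0,0],"hand": 0.2},
    {"xyz": [2.52,0.02,3],"rotation": [0,0,0],"hand": 0.2},
    {"xyz": [2.52,0.02,3.6],"rotation": [0,0,0],"hand": 0.2},
    {"xyz": [2.52,0.02,4.0],"rotation": [0,0,0],"hand": 0.2},
    {"xyz": [2.52,0.02,4.0],"rotation": [0,0,0],"hand": 0.2},
    {"xyz": [2.52,0.02,4.0],"rotation": [0,0,0],"hand": 0.2},
    {"xyz": [2.52,0.02,4.0],"rotation": [0,0,0],"hand": 0.2}
  ]
}}

```text
clock: 8.2
eef_pos: [0.571, 0.0149, 0.1183]
eef_rot: [[-0.001, 1.0, 0.002], [1.0, 0.001, -0.0], [-0.0, 0.002, -1.0]]
contact_force: [0.6, 0.3, -0.3]
finger_gap: 0.0347
```

```bash
python3 - <<'E'
from h import *
a=cap('top'); b=cap('scene'); s=status.state(); print(s['contact_force'],s['eef_pos'])
cv2.imwrite('pics/p1.png',np.hstack([cv2.resize(a['color'][180:250,270:354],(360,300),interpolation=cv2.INTER_CUBIC),cv2.resize(b['color'][140:240,260:360],(400,300),interpolation=cv2.INTER_CUBIC)])[:,:,::-1])
E
```

```text
[-0.51265185  1.21277046 -0.69199463] [0.57088893 0.0148413  0.11812914]
```

View pics/p1.png

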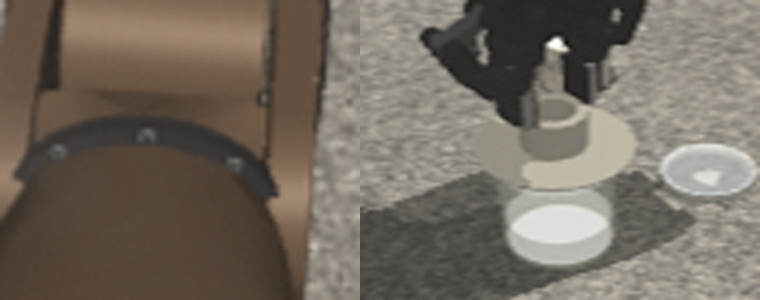

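Scene crop: the cover is centred just above the beaker. Now the slow descent.

Request:
{"method": "play_rows", "body": {
  "moves": [
    {"xyz": [0.03,0,0.06],"rotation": [0,0,0],"hand": 0.2},
    {"xyz": [0.03,0,0.12],"rotation": [0,0,0],"hand": 0.2},
    {"xyz": [0.03,0,0.18],"rotation": [0,0,0],"hand": 0.2},
    {"xyz": [0.03,0,0.24],"rotation": [0,0,0],"hand": 0.2},
    {"xyz": [0.03,0,0.3],"rotation": [0,0,0],"hand": 0.2},
    {"xyz": [0.03,0,0.36],"rotation": [0,0,0],"hand": 0.2},
    {"xyz": [0.03,0,0.42],"rotation": [0,0,0],"hand": 0.2},
    {"xyz": [0.03,0,0.42],"rotation": [0,0,0],"hand": 0.2},
    {"xyz": [0.03,0,0.42],"rotation": [0,0,0],"hand": 0.2}
  ]
}}

```text
clock: 9.2
eef_pos: [0.5704, 0.0158, 0.1045]
eef_rot: [[-0.001, 1.0, -0.0], [1.0, 0.001, -0.0], [-0.0, -0.0, -1.0]]
contact_force: [0.2, -0.4, -1.8]
finger_gap: 0.0348
```

Request:
{"method": "play_rows", "body": {
  "moves": [
    {"xyz": [0,0,0.02],"rotation": [0,0,0],"hand": 0.2},
    {"xyz": [0,0,0.04],"rotation": [0,0,0],"hand": 0.2},
    {"xyz": [0,0,0.04],"rotation": [0,0,0],"hand": 0.2},
    {"xyz": [0,0,0.04],"rotation": [0,0,0],"hand": 0.2}
  ]
}}

```text
clock: 9.6
eef_pos: [0.5707, 0.0157, 0.1036]
eef_rot: [[-0.001, 1.0, 0.001], [1.0, 0.001, -0.0], [-0.0, 0.001, -1.0]]
contact_force: [-0.5, 0.4, 1.6]
finger_gap: 0.0344
```

Request:
{"method": "play_rows", "body": {
  "moves": [
    {"xyz": [0,0,0.02],"rotation": [0,0,0],"hand": 0.2},
    {"xyz": [0,0,0.03],"rotation": [0,0,0],"hand": 0.2},
    {"xyz": [0,0,0.03],"rotation": [0,0,0],"hand": 0.2},
    {"xyz": [0,0,0.03],"rotation": [0,0,0],"hand": 0.2}
  ]
}}

```text
clock: 10.0
eef_pos: [0.5711, 0.0157, 0.1032]
eef_rot: [[-0.001, 1.0, 0.002], [1.0, 0.001, -0.0], [-0.0, 0.002, -1.0]]
contact_force: [0.1, 0.6, 6.6]
finger_gap: 0.0343
```

Contact came at the expected height (TCP 0.103), so I release.

Request:
{"method": "play_rows", "body": {
  "moves": [
    {"xyz": [0,0,0],"rotation": [0,0,0],"hand": 0.42},
    {"xyz": [0,0,0],"rotation": [0,0,0],"hand": 0.5},
    {"xyz": [0,0,0],"rotation": [0,0,0],"hand": 0.6},
    {"xyz": [0,0,0],"rotation": [0,0,0],"hand": 0.7},
    {"xyz": [0,0,0],"rotation": [0,0,0],"hand": 0.8},
    {"xyz": [0,0,0],"rotation": [0,0,0],"hand": 0.8}
  ]
}}

```text
clock: 10.6
eef_pos: [0.5704, 0.0158, 0.1024]
eef_rot: [[-0.001, 1.0, -0.0], [1.0, 0.001, -0.0], [-0.0, -0.0, -1.0]]
contact_force: [-0.1, -0.2, 0.5]
finger_gap: 0.0683
```

Request:
{"method": "play_rows", "body": {
  "moves": [
    {"xyz": [0,0,-0.4],"rotation": [0,0,0],"hand": 0.8},
    {"xyz": [0,0,-1],"rotation": [0,0,0],"hand": 0.8},
    {"xyz": [0,0,-2],"rotation": [0,0,0],"hand": 0.8},
    {"xyz": [0,0,-3.5],"rotation": [0,0,0],"hand": 0.8},
    {"xyz": [-1,0,-5],"rotation": [0,0,0],"hand": 0.8},
    {"xyz": [-2,0,-5],"rotation": [0,0,0],"hand": 0.8},
    {"xyz": [-2.5,0,-5],"rotation": [0,0,0],"hand": 0.8},
    {"xyz": [-2.5,0,-5],"rotation": [0,0,0],"hand": 0.8},
    {"xyz": [-2.5,0,-5],"rotation": [0,0,0],"hand": 0.8}
  ]
}}

```text
clock: 11.5
eef_pos: [0.5701, -0.0589, 0.252]
eef_rot: [[-0.0, 1.0, -0.001], [1.0, 0.0, 0.0], [0.0, -0.001, -1.0]]
contact_force: [-0.6, -0.2, -0.4]
finger_gap: 0.0686
```

```bash
python3 - <<'E'
from h import *
a=cap('wrist'); b=cap('scene'); s=status.state(); t=s['eef_pos']; print(s['contact_force'],t,s['finger_gap'])
p=proj(a,[.571,.0147,.13]); q=proj(b,[.571,.0147,.13]); print(p,q)
u,v=int(p[0])-50,max(int(p[1])-50,0); x,y=int(q[0])-50,int(q[1])-40; print(u,v,x,y)
cv2.imwrite('pics/p2.png',np.hstack([cv2.resize(a['color'][v:v+100,u:u+100],(400,400),interpolation=cv2.INTER_CUBIC),cv2.resize(b['color'][y:y+100,x:x+100],(400,400),interpolation=cv2.INTER_CUBIC)])[:,:,::-1])
g=cv2.cvtColor(a['color'],cv2.COLOR_RGB2GRAY)
for rr in ((12,18),(18,28),(35,60)):
    h=cv2.HoughCircles(cv2.medianBlur(g[v:v+100,u:u+100],3),cv2.HOUGH_GRADIENT,1,5,param1=60,param2=12,minRadius=rr[0],maxRadius=rr[1])
    if h is not None: print([(k[0]+u,k[1]+v,k[2],np.round(onz(a,k[0]+u,k[1]+v,.13)[:2],4)) for k in h[0][:2]])
E
```

```text
[-0.58864392 -0.65957541  0.13815588] [ 0.57032822 -0.05834323  0.25192219] 0.068309023777968
[317.62503368 115.14860864] [308.43892725 180.71208324]
267 65 258 140
[(np.float32(321.5), np.float32(117.5), np.float32(16.3), array([0.5746, 0.0126])), (np.float32(316.5), np.float32(115.5), np.float32(14.7), array([0.57  , 0.0144]))]
[(np.float32(318.5), np.float32(115.5), np.float32(20.5), array([0.5718, 0.0144])), (np.float32(311.5), np.float32(116.5), np.float32(26.3), array([0.5654, 0.0135]))]
[(np.float32(317.5), np.float32(112.5), np.float32(45.0), array([0.5709, 0.017 ])), (np.float32(311.5), np.float32(109.5), np.float32(51.6), array([0.5654, 0.0196]))]
```

View pics/p2.png

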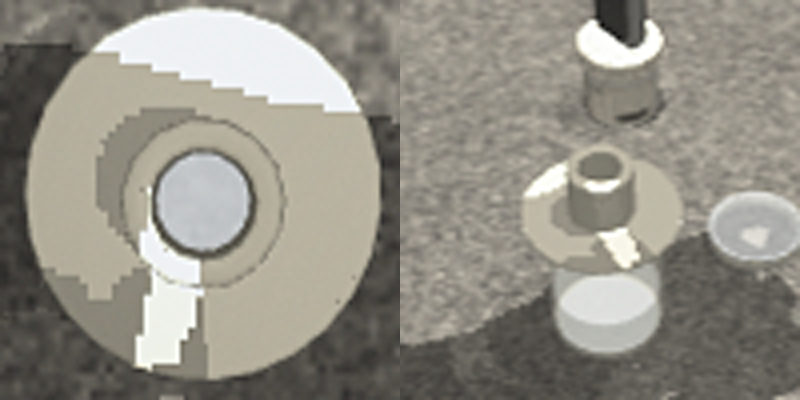

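Wrist crop: the cover is concentric and level on the beaker, with the bush circle centre at pixel (317.9,115.8), giving (0.571,0.014). The scene crop shows it seated with the fingers clear. Next I view the probe from the same relative pose, so the camera bias cancels.

Request:
{"method": "play_rows", "body": {
  "moves": [
    {"xyz": [0,0,-1.67],"rotation": [0,0,0],"hand": 0.8},
    {"xyz": [-1.5,-0.6,-1.67],"rotation": [0,0,0],"hand": 0.8},
    {"xyz": [-3,-1.2,-1.67],"rotation": [0,0,0],"hand": 0.8},
    {"xyz": [-4.5,-1.8,-1.67],"rotation": [0,0,0],"hand": 0.8},
    {"xyz": [-6,-2.4,-1.67],"rotation": [0,0,0],"hand": 0.8},
    {"xyz": [-7.5,-3,-1.67],"rotation": [0,0,0],"hand": 0.8},
    {"xyz": [-8.7,-3.43,-1.67],"rotation": [0,0,0],"hand": 0.8},
    {"xyz": [-8.7,-3.43,-1.67],"rotation": [0,0,0],"hand": 0.8},
    {"xyz": [-8.7,-3.43,-1.67],"rotation": [0,0,0],"hand": 0.8},
    {"xyz": [-8.7,-3.43,-1.67],"rotation": [0,0,0],"hand": 0.8}
  ]
}}

```text
clock: 12.6
eef_pos: [0.4685, -0.319, 0.3024]
eef_rot: [[-0.002, 1.0, -0.0], [1.0, 0.002, 0.001], [0.001, -0.0, -1.0]]
contact_force: [-0.8, 0.0, 0.0]
finger_gap: 0.0681
```

```bash
python3 - <<'E'
from h import *
a=cap('wrist'); s=status.state(); t=s['eef_pos']; print(s['clock'],t,s['finger_gap'],np.round(s['eef_rot'],4).tolist())
p=proj(a,[.467,-.247,.18]); u,v=int(p[0])-50,max(int(p[1])-50,0); print(p,u,v)
cv2.imwrite('pics/s1.png',cv2.resize(a['color'][v:v+100,u:u+100,::-1],(600,600),interpolation=cv2.INTER_CUBIC))
g=cv2.medianBlur(cv2.cvtColor(a['color'],cv2.COLOR_RGB2GRAY)[v:v+100,u:u+100],3)
h=cv2.HoughCircles(g,cv2.HOUGH_GRADIENT,1,5,param1=60,param2=12,minRadius=12,maxRadius=22)
if h is not None: print([(k[0]+u,k[1]+v,k[2],np.round(onz(a,k[0]+u,k[1]+v,.18)[:2],4)) for k in h[0][:3]])
E
```

```text
12.65 [ 0.4685342  -0.31897002  0.30253321] 0.06826035818581548 [[-0.0028, 1.0, -0.0001], [1.0, 0.0028, 0.0003], [0.0003, -0.0001, -1.0]]
[315.14931261 116.89657268] 265 66
[(np.float32(317.5), np.float32(117.5), np.float32(14.3), array([ 0.4692, -0.2475])), (np.float32(324.5), np.float32(122.5), np.float32(21.4), array([ 0.4757, -0.252 ])), (np.float32(310.5), np.float32(119.5), np.float32(20.3), array([ 0.4627, -0.2493]))]
```

View pics/s1.png

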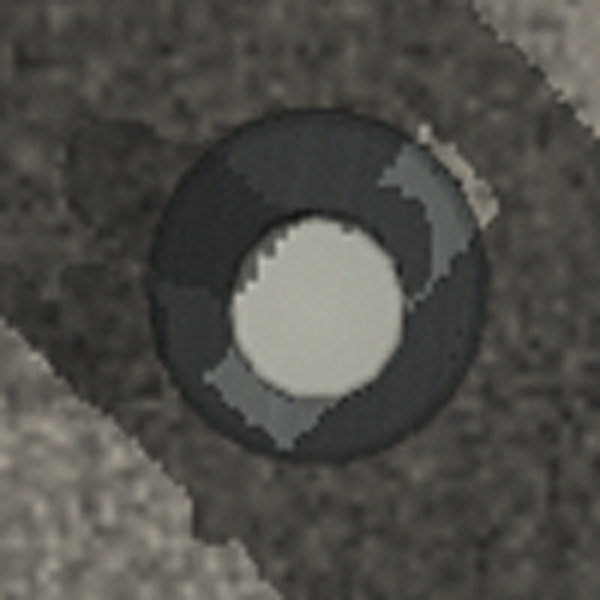

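Crop: head-top circle centre at about pixel (317.8,117.1), giving the probe at (0.4688,-0.2475). That agrees with the top and scene fixes to about 2 mm. Grasping the head.

Request:
{"method": "play_rows", "body": {
  "moves": [
    {"xyz": [1,0,0],"rotation": [0,0,0],"hand": 0.8},
    {"xyz": [2,0.01,0],"rotation": [0,0,0],"hand": 0.8},
    {"xyz": [2.38,0.01,0],"rotation": [0,0,0],"hand": 0.8},
    {"xyz": [2.38,0.01,0.6],"rotation": [0,0,0],"hand": 0.8},
    {"xyz": [2.38,0.01,1.6],"rotation": [0,0,0],"hand": 0.8},
    {"xyz": [2.38,0.01,2.6],"rotation": [0,0,0],"hand": 0.8},
    {"xyz": [2.38,0.01,3.6],"rotation": [0,0,0],"hand": 0.8},
    {"xyz": [2.38,0.01,4.5],"rotation": [0,0,0],"hand": 0.8},
    {"xyz": [2.38,0.01,5.1],"rotation": [0,0,0],"hand": 0.8},
    {"xyz": [2.38,0.01,5.4],"rotation": [0,0,0],"hand": 0.8},
    {"xyz": [2.38,0.01,5.4],"rotation": [0,0,0],"hand": 0.8},
    {"xyz": [2.38,0.01,5.4],"rotation": [0,0,0],"hand": 0.8}
  ]
}}

```text
clock: 13.85
eef_pos: [0.4687, -0.249, 0.1413]
eef_rot: [[-0.002, 1.0, 0.001], [1.0, 0.002, -0.001], [-0.001, 0.001, -1.0]]
contact_force: [-1.5, 0.1, 0.5]
finger_gap: 0.0685
```

Request:
{"method": "play_rows", "body": {
  "grip_force": 35,
  "moves": [
    {"xyz": [0,0,0],"rotation": [0,0,0],"hand": 0.6},
    {"xyz": [0,0,0],"rotation": [0,0,0],"hand": 0.5},
    {"xyz": [0,0,0],"rotation": [0,0,0],"hand": 0.4},
    {"xyz": [0,0,0],"rotation": [0,0,0],"hand": 0.3},
    {"xyz": [0,0,0],"rotation": [0,0,0],"hand": 0.2},
    {"xyz": [0,0,0],"rotation": [0,0,0],"hand": 0.1},
    {"xyz": [0,0,0],"rotation": [0,0,0],"hand": 0.1},
    {"xyz": [0,0,0],"rotation": [0,0,0],"hand": 0.1},
    {"xyz": [0,0,0],"rotation": [0,0,0],"hand": 0.1}
  ]
}}

```text
clock: 14.75
eef_pos: [0.4682, -0.2491, 0.1412]
eef_rot: [[-0.001, 1.0, 0.001], [1.0, 0.001, -0.001], [-0.001, 0.001, -1.0]]
contact_force: [-1.5, 1.0, 5.1]
finger_gap: 0.0265
```

Request:
{"method": "play_rows", "body": {
  "moves": [
    {"xyz": [0,0,-0.3],"rotation": [0,0,0],"hand": 0.1},
    {"xyz": [0,0,-0.8],"rotation": [0,0,0],"hand": 0.1},
    {"xyz": [0,0,-1.4],"rotation": [0,0,0],"hand": 0.1},
    {"xyz": [0,0,-2.0],"rotation": [0,0,0],"hand": 0.1},
    {"xyz": [0,0,-2.6],"rotation": [0,0,0],"hand": 0.1},
    {"xyz": [0,0,-3.2],"rotation": [0,0,0],"hand": 0.1},
    {"xyz": [0,0,-3.8],"rotation": [0,0,0],"hand": 0.1},
    {"xyz": [0,0,-4.4],"rotation": [0,0,0],"hand": 0.1},
    {"xyz": [0,0,-5.0],"rotation": [0,0,0],"hand": 0.1},
    {"xyz": [0,0,-5.2],"rotation": [0,0,0],"hand": 0.1},
    {"xyz": [0,0,-5.2],"rotation": [0,0,0],"hand": 0.1},
    {"xyz": [0,0,-5.2],"rotation": [0,0,0],"hand": 0.1}
  ]
}}

```text
clock: 15.95
eef_pos: [0.4679, -0.2487, 0.296]
eef_rot: [[-0.001, 1.0, -0.001], [1.0, 0.001, 0.0], [0.0, -0.001, -1.0]]
contact_force: [0.1, -0.7, -0.7]
finger_gap: 0.0265
```

```bash
python3 - <<'E'
from h import *
s=status.state(); t=s['eef_pos']; print(s['clock'],t,s['finger_gap'],s['contact_force'])
a=cap('wrist','l_w.png'); b=cap('scene','l_s.png'); c=cap('top','l_t.png')
tip=np.array([t[0],t[1]+.0016,t[2]-.131])
for d,n in((a,'w'),(b,'s'),(c,'t')): print(n,proj(d,tip),proj(d,tip+[0,0,.12]),proj(d,tip+[0,0,.17]))
q=proj(b,tip+[0,0,.08]); x,y=int(q[0])-60,max(int(q[1])-75,0)
p=proj(a,tip+[0,0,.08]); u,v=int(p[0])-100,max(int(p[1])-150,0); v=min(v,150); print(x,y,u,v)
cv2.imwrite('pics/l1.png',np.hstack([cv2.resize(a['color'][v:v+250,u:u+200],(400,500)),cv2.resize(b['color'][y:y+150,x:x+120],(400,500),interpolation=cv2.INTER_CUBIC)])[:,:,::-1])
E
```

```text
15.95 [ 0.46786305 -0.24874441  0.29596862] 0.02650973242656793 [ 0.1003725  -0.71815057 -0.74852147]
w [316.68418505 188.65301848] [316.18653673 235.85836162] [315.74904793 277.35716286]
s [360.49799563 279.7663578 ] [366.27469053 233.93899921] [369.33501325 209.66101518]
t [429.94351858 250.16083164] [442.9853273  246.89118185] [449.39304684 245.28473298]
304 175 216 64
```

View pics/l1.png

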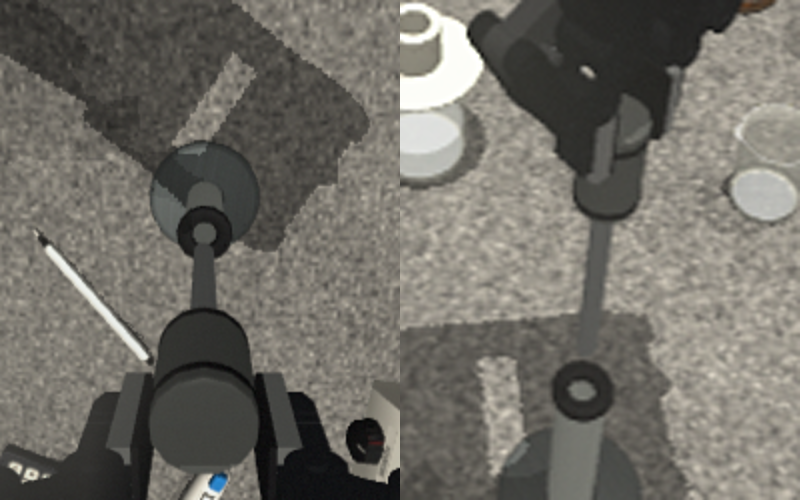

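Crops: the probe hangs upright, with the tip at about (318,188) in wrist and (361,281) in scene, against predictions of (316.7,188.7) and (360.5,279.8). Moving over the guide hole.

Request:
{"method": "play_rows", "body": {
  "moves": [
    {"xyz": [0.5,0.2,0],"rotation": [0,0,0],"hand": 0.1},
    {"xyz": [1.3,0.5,0],"rotation": [0,0,0],"hand": 0.1},
    {"xyz": [2.2,0.9,0],"rotation": [0,0,0],"hand": 0.1},
    {"xyz": [3.1,1.2,0],"rotation": [0,0,0],"hand": 0.1},
    {"xyz": [4.0,1.6,0],"rotation": [0,0,0],"hand": 0.1},
    {"xyz": [4.9,1.9,0],"rotation": [0,0,0],"hand": 0.1},
    {"xyz": [5.8,2.3,0],"rotation": [0,0,0],"hand": 0.1},
    {"xyz": [6.7,2.6,0],"rotation": [0,0,0],"hand": 0.1},
    {"xyz": [7.5,2.9,0],"rotation": [0,0,0],"hand": 0.1},
    {"xyz": [8.2,3.2,0],"rotation": [0,0,0],"hand": 0.1},
    {"xyz": [8.6,3.4,0],"rotation": [0,0,0],"hand": 0.1},
    {"xyz": [8.71,3.42,0],"rotation": [0,0,0],"hand": 0.1},
    {"xyz": [8.71,3.42,0],"rotation": [0,0,0],"hand": 0.1},
    {"xyz": [8.71,3.42,0.4],"rotation": [0,0,0],"hand": 0.1},
    {"xyz": [8.71,3.42,0.8],"rotation": [0,0,0],"hand": 0.1},
    {"xyz": [8.71,3.42,0.8],"rotation": [0,0,0],"hand": 0.1},
    {"xyz": [8.71,3.42,0.8],"rotation": [0,0,0],"hand": 0.1},
    {"xyz": [8.71,3.42,0.8],"rotation": [0,0,0],"hand": 0.1}
  ]
}}

```text
clock: 17.9
eef_pos: [0.5706, 0.0123, 0.2728]
eef_rot: [[-0.001, 1.0, 0.0], [1.0, 0.001, -0.0], [-0.0, 0.0, -1.0]]
contact_force: [0.1, 0.5, -0.6]
finger_gap: 0.0266
```

```bash
python3 - <<'E'
from h import *
s=status.state(); t=s['eef_pos']; print(s['clock'],t,s['finger_gap'],s['contact_force'])
a=cap('wrist','m_w.png'); b=cap('scene','m_s.png')
tip=np.array([t[0],t[1]+.0016,t[2]-.131]); C=np.array([.5706,.0143,.13])
out=[]
for d,n,r in((a,'w',45),(b,'s',30)):
    p=proj(d,C); x,y=int(p[0])-r,int(p[1])-r; k=400/(2*r)
    for m,q in (('tip',tip),('hole',C),('shoulder',tip+[0,0,.12]),('rim+x',C+[.019,0,0]),('rim-x',C-[.019,0,0]),('rim+y',C+[0,.019,0]),('rim-y',C-[0,.019,0])): print(n,m,np.round((proj(d,q)-[x,y])*k,1))
    print('scale',k)
    out.append(cv2.resize(d['color'][y:y+2*r,x:x+2*r],(400,400),interpolation=cv2.INTER_CUBIC))
cv2.imwrite('pics/m1.png',np.hstack(out)[:,:,::-1])
E
```

```text
17.9 [0.57055736 0.01225803 0.27281579] 0.026630318998159583 [ 0.05779793  0.49428058 -0.602681  ]
w tip [202.3 215.9]
w hole [202.6 201.5]
w shoulder [200.6 426. ]
w rim+x [282.4 201.6]
w rim-x [122.7 201.5]
w rim+y [202.6 122.4]
w rim-y [202.6 277.8]
scale 4.444444444444445
s tip [202.1 180.4]
s hole [202.7 205.9]
s shoulder [ 185.5 -123.9]
s rim+x [247.4 179.5]
s rim-x [157.2 232.9]
s rim+y [166.6 175.9]
s rim-y [239.8 236.7]
scale 6.666666666666667
```

View pics/m1.png

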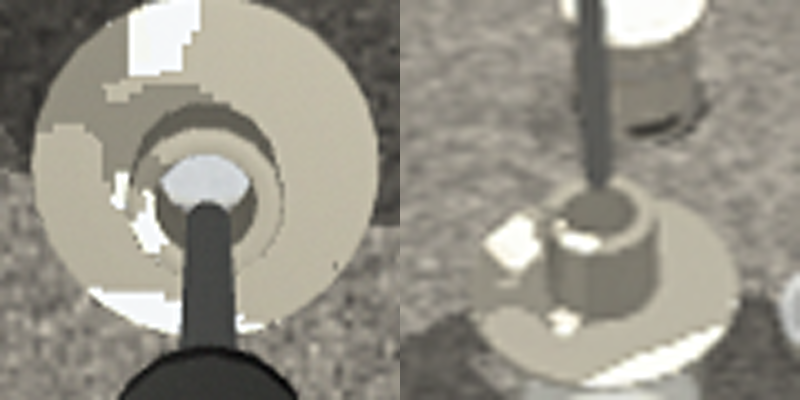

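Crops: wrist shows the stem tip at x≈208 with the bush centre ≈206. The scene crop has the tip over the hole, offset no more than about 1 mm in any direction. The hole gives 7 mm clearance, so I lower slowly.

Request:
{"method": "play_rows", "body": {
  "moves": [
    {"xyz": [0.02,0,0.1],"rotation": [0,0,0],"hand": 0.1},
    {"xyz": [0.02,0,0.2],"rotation": [0,0,0],"hand": 0.1},
    {"xyz": [0.02,0,0.3],"rotation": [0,0,0],"hand": 0.1},
    {"xyz": [0.02,0,0.45],"rotation": [0,0,0],"hand": 0.1},
    {"xyz": [0.02,0,0.6],"rotation": [0,0,0],"hand": 0.1},
    {"xyz": [0.02,0,0.6],"rotation": [0,0,0],"hand": 0.1},
    {"xyz": [0.02,0,0.6],"rotation": [0,0,0],"hand": 0.1}
  ]
}}

```text
clock: 18.7
eef_pos: [0.5705, 0.0131, 0.2545]
eef_rot: [[-0.001, 1.0, -0.0], [1.0, 0.001, -0.0], [-0.0, -0.0, -1.0]]
contact_force: [0.5, 0.3, -0.3]
finger_gap: 0.0262
```

```bash
python3 - <<'E'
from h import *
s=status.state(); t=s['eef_pos']; print(s['clock'],t,s['contact_force'])
b=cap('scene'); C=np.array([.5706,.0143,.13])
g=cv2.cvtColor(b['color'],cv2.COLOR_RGB2GRAY).astype(int)
# stem columns on rows above bush, predicted axis column
for z in (.15,.16,.17):
    p=proj(b,[C[0],C[1],z]); v=int(round(p[1])); print(z,np.round(p,1),g[v,int(p[0])-8:int(p[0])+9])
a=cap('wrist'); g=cv2.cvtColor(a['color'],cv2.COLOR_RGB2GRAY).astype(int)
for z in (.14,.16):
    p=proj(a,[C[0],C[1],z]); v=int(round(p[1])); print('w',z,np.round(p,1),g[v,int(p[0])-24:int(p[0])+25])
E
```

```text
18.7 [0.57047637 0.0131026  0.2544738 ] [ 0.46373042  0.32878361 -0.3023577 ]
0.15 [308.  174.2] [152 148 147 152 142 101  90  91  90 111 140 143 144 150 151 161 154]
0.16 [307.9 170.7] [124 127 138 143 140 125 101  89  92  90 106 126 131 135 133 146 155]
0.17 [307.7 167.2] [129 125 115 123 130 115  92  93  91  94 120 139 129 130 131 136 137]
w 0.14 [316.6 193.2] [178 179 180 178 179 178 181 237 253 251 250 250 254 145  95  97  98  97
  96  95  91  68  72  73  72  73  70  70  71  69  72  96  94  94  91  92
  91 162 178 178 179 185 177 158 186 184 185 183 184]
w 0.16 [316.6 199.1] [177 177 179 179 179 178 178 176 177 219 250 247 247 248 252 178 139 106
  96  97  80  72  72  74  73  72  72  73  71  72  72  84  99 107 165 180
 182 178 180 178 173 161 184 184 183 182 183 184 184]
```

```bash
python3 - <<'E'
from h import *
b=cap('scene'); C=np.array([.5706,.0143,0]); g=cv2.cvtColor(b['color'],cv2.COLOR_RGB2GRAY).astype(int)
for z in (.106,.110,.114,.118,.122):
    p=proj(b,[C[0],C[1],z]); c=int(round(p[0])); v=int(round(p[1])); print('bush',z,np.round(p,1),c-13,g[v,c-13:c+14])
for z in (.145,.15,.155,.16,.165,.17,.175):
    p=proj(b,[C[0],C[1],z]); v=int(round(p[1])); c=int(round(p[0])); r=g[v,c-7:c+8]
    w=np.clip(125-r,0,None); w[:3]=0; w[-3:]=0; print('stem',z,np.round(p[0],2),round((w*np.arange(c-7,c+8)).sum()/w.sum(),2))
t=cap('top'); print('top hole/probe hidden?',proj(t,[C[0],C[1],.13]))
E
```

```text
bush 0.106 [308.8 188.6] 296 [241 186 147 136 106 113 121 130 131 125 117 117 119 120 121 122 122 121
 122 118 136 174 184 182 183 183 182]
bush 0.11 [308.8 187.4] 296 [250 255 248 159 105 111 133 169 200 235 234 191 175 177 163 131 126 124
 120 118 148 188 183 183 182 183 182]
bush 0.114 [308.7 186.1] 296 [254 246 177 156 105 124 217 255 255 255 255 250 180 184 191 189 170 148
 123 115 146 187 184 181 183 183 182]
bush 0.118 [308.6 184.8] 296 [254 243 172 141 127 167 238 255 253 224 165 136 139 149 168 182 189 186
 155 118 145 186 183 182 182 183 182]
bush 0.122 [308.6 183.5] 296 [246 176 172 147 149 178 230 245 134 111 111 110 108 115 114 130 168 187
 185 151 142 186 183 182 184 182 183]
stem 0.145 308.14 306.92
stem 0.15 308.04 306.81
stem 0.155 307.95 306.96
stem 0.16 307.85 306.92
stem 0.165 307.76 307.73
stem 0.17 307.66 306.46
stem 0.175 307.56 305.98
top hole/probe hidden? [312.52197797 209.02298646]
```

Scene silhouettes: bush centre column ≈307.8 and stem ≈306.9 higher up, both about 0.9 px from the prediction, so they agree to a fraction of a mm. In the wrist view the stem sits within 0.5 px of the hole's centre. Continuing down.

Request:
{"method": "play_rows", "body": {
  "moves": [
    {"xyz": [0,0,0.15],"rotation": [0,0,0],"hand": 0.1},
    {"xyz": [0,0,0.35],"rotation": [0,0,0],"hand": 0.1},
    {"xyz": [0,0,0.55],"rotation": [0,0,0],"hand": 0.1},
    {"xyz": [0,0,0.75],"rotation": [0,0,0],"hand": 0.1},
    {"xyz": [0,0,0.95],"rotation": [0,0,0],"hand": 0.1},
    {"xyz": [0,0,1.15],"rotation": [0,0,0],"hand": 0.1},
    {"xyz": [0,0,1.35],"rotation": [0,0,0],"hand": 0.1},
    {"xyz": [0,0,1.55],"rotation": [0,0,0],"hand": 0.1},
    {"xyz": [0,0,1.75],"rotation": [0,0,0],"hand": 0.1},
    {"xyz": [0,0,1.95],"rotation": [0,0,0],"hand": 0.1},
    {"xyz": [0,0,2.15],"rotation": [0,0,0],"hand": 0.1},
    {"xyz": [0,0,2.35],"rotation": [0,0,0],"hand": 0.1},
    {"xyz": [0,0,2.5],"rotation": [0,0,0],"hand": 0.1},
    {"xyz": [0,0,2.58],"rotation": [0,0,0],"hand": 0.1},
    {"xyz": [0,0,2.58],"rotation": [0,0,0],"hand": 0.1},
    {"xyz": [0,0,2.58],"rotation": [0,0,0],"hand": 0.1},
    {"xyz": [0,0,2.58],"rotation": [0,0,0],"hand": 0.1},
    {"xyz": [0,0,2.58],"rotation": [0,0,0],"hand": 0.1}
  ]
}}

```text
clock: 20.7
eef_pos: [0.5705, 0.0131, 0.1774]
eef_rot: [[-0.001, 1.0, 0.0], [1.0, 0.001, -0.0], [-0.0, 0.0, -1.0]]
contact_force: [0.8, 0.8, -0.4]
finger_gap: 0.0263
```

```bash
python3 - <<'E'
from h import *
s=status.state(); print(s['clock'],s['eef_pos'],s['contact_force'],s['finger_gap'],np.abs(s['joint_velocities']).max())
b=cap('scene'); C=np.array([.5706,.0143,0]); g=cv2.cvtColor(b['color'],cv2.COLOR_RGB2GRAY).astype(int)
for z in (.108,.114):
    p=proj(b,[C[0],C[1],z]); c=int(round(p[0])); v=int(round(p[1])); print('bush',z,c-13,g[v,c-13:c+14])
for z in (.135,.14,.145,.15):
    p=proj(b,[C[0],C[1],z]); v=int(round(p[1])); c=int(round(p[0])); print('stem',z,np.round(p,2),c-7,g[v,c-7:c+8])
a=cap('wrist'); g=cv2.cvtColor(a['color'],cv2.COLOR_RGB2GRAY).astype(int)
for z in (.12,.13,.14):
    p=proj(a,[C[0],C[1],z]); v=int(round(p[1])); c=int(round(p[0])); print('w',z,np.round(p,1),c-28,g[v,c-28:c+29])
E
```

```text
20.7 [0.57054056 0.01306263 0.17740411] [ 0.81942677  0.76272788 -0.44467555] 0.026324671582144604 0.15209702242125703
bush 0.108 296 [145 145 146 134 110 114 116 116 120 124 125 127 127 128 126 119 121 121
 121 118 140 178 186 185 184 185 185]
bush 0.114 296 [145 146 146 132 109 122 139 165 186 185 183 183 183 185 193 191 172 149
 123 116 148 188 185 184 184 183 185]
stem 0.135 [308.32 179.23] 301 [145 145 136 121 111  89  92  90  95 110 123 152 188 185 172]
stem 0.14 [308.23 177.56] 301 [146 146 147 148 125  87  92  90  93 127 167 182 185 174 160]
stem 0.145 [308.14 175.87] 301 [176 174 163 142 115  88  91  89  98 142 167 146 141 154 161]
stem 0.15 [308.04 174.16] 301 [150 147 153 142 100  90  91  89 109 140 143 145 150 153 162]
w 0.12 [316.5 212.6] 288 [177 178 179 144 109 136 138 141 139 138 139 137 136 104  88  98  98  99
 101 114 100 118 129  99  67  73  73  73  75  73  74  73  72  70  70  76
 129 143 116 100  92  91  90  90 138 175 178 179 180 183 188 181 153 137
 187 184 183]
w 0.13 [316.4 217. ] 288 [178 178 179 178 132 133 137 138 138 139 137 139 129  88  92  93 101  99
 100  95  97  98  99  75  68  71  72  65  61  62  58  63  63  66  69  67
  87 100  96  97  92  94  93  89  88 143 174 179 180 181 182 184 177 140
 186 183 185]
w 0.14 [316.4 221.7] 288 [176 176 177 177 178 114 135 138 136 138 140 140 138 123  93  88  42  28
  32  44  50  58  57  57  56  56  55  56  53  54  56  52  54  54  55  54
  54  57  54  48  34  19  14  36 114 177 183 178 179 179 182 176 142 185
 182 184 184]
```

The probe is at depth (TCP 0.177, so the tip is about 46 mm up). It is centred within about 1 mm in both views, and the wrist force is at noise level. Handing in.

```bash
python3 -c "
from workcell import workorder
print(workorder.sign_off())"
```

```text
the job is handed in; nothing more can be done
None
```

I set the cover on the larger beaker, let go of it, and lowered the probe through the guide hole. I handed the job in at about 21 s, still holding the probe; sign-off reports no verdict.

- **Cover:** it made contact at the expected seating height, with about 7 N on the wrist. The wrist and scene views after release showed it level and concentric with the beaker.
- **Probe:** the fingertips ended at z = 0.177 m, which puts the tip about 46 mm above the beaker's underside. The stem was within about 1 mm of the hole's centre in both views.
- **Contact:** wrist force stayed at noise level (about 1 N) during the descent and at the end, so there was no sign of the probe touching the cover or beaker.

**Disagreements:**
- Cameras differed by 2–4 mm on absolute positions, so I centred the probe by comparing it with the hole in the same picture.
- The finger gap read about 35 mm on the 38 mm bush and 26.5 mm on the 28 mm head, but both grips held.
- I did not re-measure the small beaker, jar and petri dish at the end. I planned no contact with them, and no unexpected force was seen.

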